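Tighten a sign stand's clamp bolt with a click wrench

TASK

Put the click wrench fully down onto the square clamp bolt of the sign stand and turn it clockwise (seen from above) until it breaks over with a click, then stop at once so that the bolt is not over-tightened and its brass threaded insert is not spun round. Let go and leave the wrench sitting on the bolt, without disturbing the things lying around.

Things in the scene. Friction and masses are not known exactly. Their poses are not given: they have to be found in the camera images.
- wrench: Head of the steel click wrench, loose (0.58 kg in all), standing level on its head. Origin: on the socket axis at the underside; z up; the handle points along -x. Square socket open below, 18 mm across flats, sides along x and y, 16 mm deep; fits the bolt at any quarter turn. Walls 36 x 36 mm outside, above them a round cap, 42 mm across, up to z = 32 mm. Mass centre 11 mm from the axis.
- wrench_handle: Handle of the wrench; origin and axes as wrench until it breaks over. Rigid with the head up to 1.0 N m clockwise about the socket axis (9 N sideways at x = -110 mm); then it breaks over: it yields 0.09 rad clockwise about that axis while the force falls to less than half, then meets a hard stop. It springs back when let go.
- neck (a point): Place to pinch and carry the wrench: middle of the steel neck, at x = -45, y = 0, z = 12 mm of the handle. The neck runs from x = -21 to -75 mm, 14 mm wide (y) and 14 mm high (z = 5 to 19 mm). Axes as wrench_handle.
- grip (a point): Place to push or pull: middle region of the black grip, at x = -110, y = 0, z = 12 mm of the handle. The grip runs from x = -75 to -155 mm, 20 x 20 mm (z = 2 to 22 mm). Axes as wrench_handle.
- bolt: Square steel bolt head, 16 mm across flats, sides along x and y, straight for 11 mm, then tapering to 9 mm across (15 mm high), on a round flange 36 mm across. Origin: on its axis on top of the flange, 50 mm above the table; so is the wrench's when fully down. Turns with 0.7 to 1 N m, stays put. Turn needed to click: hidden, 0.2 to 0.65 rad; 0.05 rad past that the bolt ends.
- insert_edge (a point): Point on the upper rim of the brass threaded insert under the bolt's flange (collar 42 mm across, 5 mm high, top 48 mm above the table), 21 mm from the bolt axis. It must stay still; the insert is spun round only by too much torque (1.5 N m, about 14 N sideways at grip).
- stand: Sign stand, fixed. Origin: under the bolt axis on the table, z up, -x towards the robot. Foot plate x = -37 to 127 mm, y = +-50 mm, 6 mm thick; clamp block 50 x 60 mm (x = -21 to 29 mm) up to z = 36 mm, on it a round boss with the brass insert. Behind (x = 53 to 98 mm, y = +-62 mm) a white card block stands up to z = 96 mm.
- gift_box: Small pink gift box, 65 x 65 x 36 mm, origin at the centre of its underside. Bystander. Between it and the robot a tall glass jar of beads stands fixed round x = 0.55, y = 0.05 m, and to the right of that a big fern planter (round y = -0.25 m) and an easel: carry and swing the arm round or over them.
- bangle: Cream bangle, 55 mm across and 7 mm high, lying flat, origin at the centre of its underside. Bystander.
- opener: Bottle opener with a wooden handle, 43 x 140 x 12 mm, lying flat, origin at the centre of its underside. Bystander.
- tape: Roll of brown tape, 104 mm across and 25 mm high, lying flat, origin at the centre of its underside. Bystander.

How it is judged:
By the outcome, as a careful person would: the job done as asked, in the order asked, and still so for the second after the job is handed in, with the robot touching nothing.
It also fails if it takes over 69 s, if anything falls off the work surface, if the arm or the gripper's body presses on something with over 40 N, if the wrist force passes 120 N, or if a joint passes its speed limit or range.

ROBOT

A 6-joint arm with a two-finger parallel gripper is mounted at the origin on a cart in front of the work surface, level with it; the furniture and walls round the work are solid. World frame = base frame: x ahead of the robot, y to its left, z up, the work surface at z = 0. Lengths are in m, angles in rad, forces in N, time in s.
With the tool pointing down it reaches from about 0.375 to 0.75 m from the base axis. Payload 9 kg.
Tool frame: the origin (TCP) lies midway between the tips of the shut fingers; the grasp point (between the pads) lies 19 mm behind it (robot.tcp_to_grasp is the distance from the TCP to the grasp point, in m); z points along the fingers, y is the line along which they close (so a half turn about z gives the same grasp; the last joint's range is limited). The gripper opens to 85 mm and grips with 20 to 120 N. Pads are 22 mm wide; open, the fingers measure 114 mm over their backs; the gripper's body (76 mm by 85 mm) begins 54 mm behind the grasp point. The pads swing forward as they close: fully open they stand 13 mm farther back than shut.
Start: joints at [0.983, 0.104, 0.097, 1.564, 0, 1.353], TCP at [0.217, 0.559, 0.231] pointing down, gripper open.
Joint ranges: [-2.99, 2.99], [-0.84, 1.86], [-1.1, 1.16], [-1.84, 2.11], [-1.51, 1.56], [-3.14, 3.14]. Speed limits (rad/s): [2.22, 2.22, 2.57, 3.14, 3.14, 3.14].

INTERFACE

Orientations are given as a unit quaternion [x, y, z, w].
In Python, from bench import read_state, cams, sign_off, robot gives the robot as it stands. The module is installed in compiled form; this text tells all that it offers.
- The arm moves only by the tool arm_command, never from a script. Its argument "moves" is one flat list of numbers, 5 for each row, row after row: the shift along the tool's x, y, z in cm, then the turn about the tool's z in rad, then the opening, from 0 (shut) to 1 (fully open). In form: [dx, dy, dz, roll, jaw, dx, dy, dz, roll, jaw, ...]. A call has 1 to 12 rows; each row shifts and turns the commanded pose from where the row before left it, along the tool's axes as they then stand; what a row does not reach is not made up. A row lasts 1/8 s, in which the tool goes at most 62.5 mm and 10.7 degrees, less where a joint would pass 70% of its speed; a pose out of reach is approached as far as the arm can. A call is refused whole if a number of a shift passes 6.25 or a number of a turn 0.188, either way. A call with a gripper value outside its range is refused whole. The fingers move at their own pace and stop on an object; "squeeze" is the grip in N (left out, the last holds). Time passes only in rows, so rows that do not move let the fingers close. It gives the time, the measured TCP pose, the force, the opening and the grip force at its end, in the units of the state.
- read_state(): the state, without advancing time (a new reading comes with each control period).
- cams.grab_frame(name): name is "side" or "top" or "wrist"; returns the picture (400x640x3 uint8, red, green, blue); there is no depth.
- cams.calibration(name): a dict with "camera_matrix" (3x3 intrinsics, pixels), "extrinsics" (4x4, takes a point from world to camera coordinates); the wrist camera has in their place "tool_from_camera" (4x4, takes a point from camera to tool coordinates, whose origin is the TCP and whose axes are the flange's). Camera axes: x right, y down, z forward; pixel columns grow to the right and rows downward; lengths in m; the calibration is good to about 2 mm. A picture is of the moment at which its call begins: read the wrist's pose just before it. calibration takes no time and is no camera call.
- sign_off(): hands the job in; it is judged then, once.
The state is a dict: "time_s": time; "joint_pos": joint angles; "joint_velocities": joint speeds; "effort": joint torques, N m; "tool_pos": TCP position; "ee_rot": TCP orientation; "force": force on the tool from outside, world axes, zero at the start; "torque": the same for the moment, N m; "gripper_width": finger opening in m; "finger_force": force on a finger pad.
Only numpy, scipy, OpenCV 4.12 (cv2) and the standard library are available. Lean on these libraries where they do the work, as an engineer would, in place of code of your own. Each camera call takes 0.05 s, during which the arm holds its last target. There are 200 camera calls.

## Working session

There is one attempt and no reset: what is moved stays moved. The work goes in short steps, Python scripts to look and compute and a tool call to move; the robot and the scene stay as the last step left them, time stands still between calls to the robot, and variables do not carry over. Pictures are saved under pics/ and viewed, at most 14 in all, crops included, and the job is handed in when it is done.

Besides the shell and the picture viewer there is one more tool, called after "Call:" in YAML: its name, and indented under it one key for each argument. arm_command: Moves the arm, as the interface text tells. Its arguments: {"type":"object","properties":{"moves":{"type":"array","items":{"type":"number"}},"squeeze":{"type":"number"}},"required":["moves"]}

```bash
mkdir -p pics
python3 - <<'E'
from bench import read_state,cams,robot
import cv2,numpy as np
s=read_state();print({k:np.round(v,3).tolist() for k,v in s.items()})
for n in("side","top","wrist"):
    f=cams.grab_frame(n);cv2.imwrite(f"pics/{n}0.png",f[...,::-1]);c=cams.calibration(n)
    print(n,{k:np.round(v,4).tolist() for k,v in c.items()})
E
```

```text
{'time_s': 0.0, 'joint_pos': [0.983, 0.105, 0.096, 1.564, 0.0, 1.353], 'joint_velocities': [0.0, 0.001, 0.001, -0.001, -0.001, -0.001], 'effort': [-0.0, -55.693, 50.365, 0.017, -0.0, -0.0], 'tool_pos': [0.217, 0.559, 0.231], 'ee_rot': [0.184, 0.983, -0.001, -0.0], 'force': [0.064, -0.674, -0.401], 'torque': [0.004, -0.006, 0.054], 'finger_force': 0.0, 'gripper_width': 0.086}
side {'camera_matrix': [[382.9544, 0.0, 320.0134], [0.0, 382.9544, 205.8566], [0.0, 0.0, 1.0]], 'extrinsics': [[0.8611, -0.5083, 0.0122, -0.4502], [-0.3012, -0.5293, -0.7932, 0.2154], [0.4096, 0.6793, -0.6089, 0.8042], [0.0, 0.0, 0.0, 1.0]]}
top {'camera_matrix': [[454.7914, 0.0, 324.0228], [0.0, 454.7914, 194.0223], [0.0, 0.0, 1.0]], 'extrinsics': [[-0.0142, -0.9997, -0.0175, 0.0059], [-0.9842, 0.0171, -0.1762, 0.5418], [0.1765, 0.0147, -0.9842, 1.2046], [0.0, 0.0, 0.0, 1.0]]}
wrist {'camera_matrix': [[344.6888, 0.0, 316.6593], [0.0, 344.6888, 197.65], [0.0, 0.0, 1.0]], 'tool_from_camera': [[-0.0003, -0.964, -0.266, 0.0664], [1.0, -0.0001, -0.0008, 0.0003], [0.0007, -0.266, 0.964, -0.1432], [0.0, 0.0, 0.0, 1.0]]}
```

View pics/top0.png

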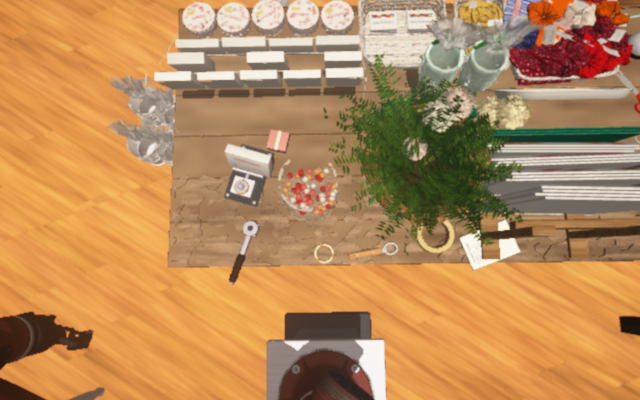

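View pics/side0.png

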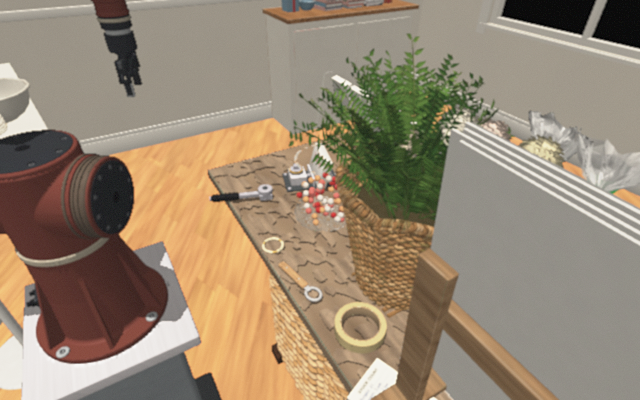

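The top view shows the wrench head near (251,229), with its handle running to (233,282) and overhanging the table edge. The bolt is near (242,185), with the card block behind it. In the side view the wrench head is at (265,191) and the bolt at about (296,172).

```bash
cat > h.py <<'E'
from bench import read_state,cams,robot
import cv2,numpy as np
from scipy.spatial.transform import Rotation as R
def cam(n,s=None):
    c=cams.calibration(n);K=np.array(c["camera_matrix"])
    if n=="wrist":
        T=np.eye(4);T[:3,:3]=R.from_quat(s["ee_rot"]).as_matrix();T[:3,3]=s["tool_pos"]
        E=np.linalg.inv(T@np.array(c["tool_from_camera"]))
    else:E=np.array(c["extrinsics"])
    return K,E
def ray(C,uv):
    K,E=C;d=E[:3,:3].T@np.linalg.inv(K)@np.array([*uv,1.]);return -E[:3,:3].T@E[:3,3],d
def plane(C,uv,z):
    o,d=ray(C,uv);return o+d*(z-o[2])/d[2]
def tri(Cs,uvs):
    A=np.zeros((3,3));b=np.zeros(3);rs=[ray(C,u) for C,u in zip(Cs,uvs)]
    for o,d in rs:
        d=d/np.linalg.norm(d);P=np.eye(3)-np.outer(d,d);A+=P;b+=P@o
    p=np.linalg.solve(A,b);return p,[float(np.linalg.norm(np.cross(p-o,d/np.linalg.norm(d)))) for o,d in rs]
def proj(C,p):
    K,E=C;q=K@(E[:3,:3]@p+E[:3,3]);return q[:2]/q[2]
E
python3 - <<'E'
from h import *
T=cam("top");S=cam("side")
for n,a,z in(("head",(251,228.5),.032),("tip",(233,281),.02),("bolt",(242,185),.065)):
    print(n,plane(T,a,z).round(3))
print(tri([T,S],[(251,228.5),(265,190)]),tri([T,S],[(242,185),(296,172)]))
a=cv2.imread("pics/top0.png")[130:290,200:300];b=cv2.imread("pics/side0.png")[140:220,200:350]
a=cv2.resize(a,None,fx=3.7,fy=3.7,interpolation=2);b=cv2.resize(b,None,fx=2.8,fy=2.8,interpolation=2)
o=np.zeros((600,800,3),np.uint8);o[:a.shape[0],:a.shape[1]]=a;o[:b.shape[0],375:375+b.shape[1]]=b[:,:425]
cv2.imwrite("pics/c1.png",o)
E
```

```text
head [0.451 0.201 0.032]
tip [0.31 0.25 0.02]
bolt [0.568 0.221 0.065]
(array([0.45398575, 0.20181679, 0.02233545]), [0.0015726747024984687, 0.0015726747024986643]) (array([0.57298774, 0.22802057, 0.0328786 ]), [0.0013482232966677019, 0.0013482232966679879])
```

View pics/c1.png

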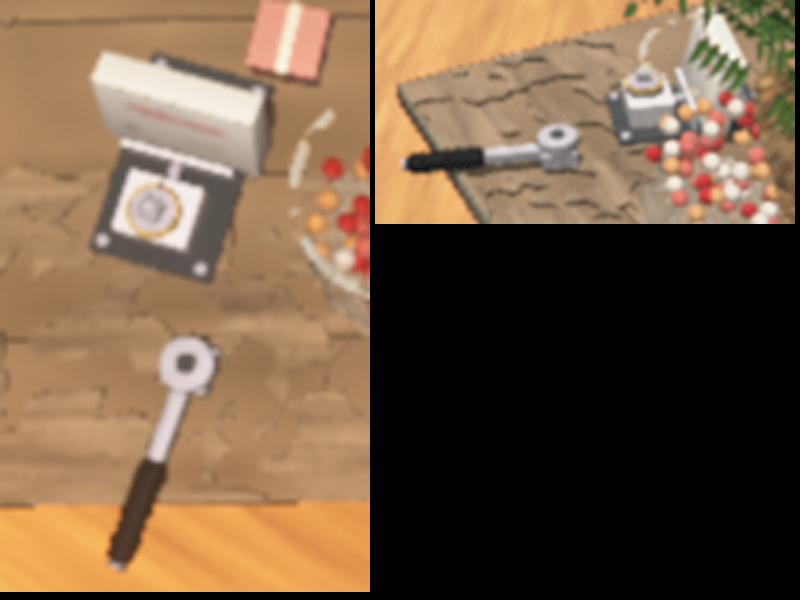

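The head and bolt are now roughly located: head about (0.451, 0.201), bolt about (0.57, 0.22). Next I move over the work for a close look with the wrist camera.

Call:
arm_command:
  moves: [-3.2,-2.4,0.3,0,1,-3.2,-2.4,0.3,0,1,-3.2,-2.4,0.3,0,1,-3.2,-2.4,0.3,0,1,-3.2,-2.4,0.3,0,1,-3.2,-2.4,0.3,0,1,-3.2,-2.4,0.3,0,1,-3.2,-2.4,0.3,0,1,-3.2,-2.4,0.3,0,1,-3.2,-2.4,0.3,0,1,0,0,0,0,1]

```text
time_s: 1.52
tool_pos: [0.4293, 0.2181, 0.2008]
ee_rot: [0.186, 0.983, -0.0, -0.0]
force: [0.4, 0.9, 0.1]
gripper_width: 0.0855
finger_force: 0.0
```

Run:
```python
from h import *
s=read_state();f=cams.grab_frame("wrist");cv2.imwrite("pics/w1.png",f[...,::-1])
import pickle;pickle.dump(s,open("w1.pkl","wb"));print(s["tool_pos"],s["ee_rot"],s["time_s"])
```

```text
[0.42933652 0.2180859  0.20075417] [ 1.85544129e-01  9.82635870e-01 -2.51051281e-04 -2.46169869e-04] 1.525
```

View pics/w1.png

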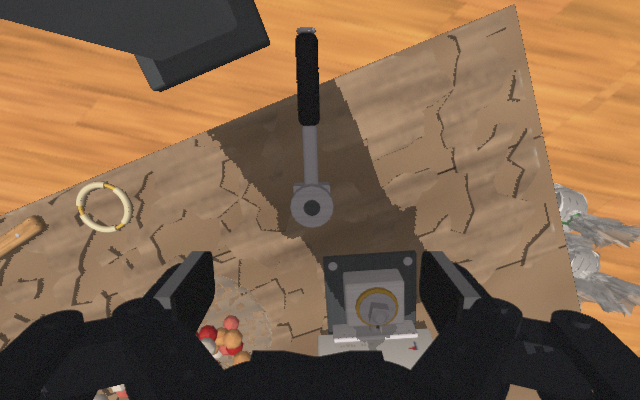

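The wrist view shows the wrench cap at (312,207), the neck running up to about (309,125) and the handle end at (307,30). The bolt is at (378,308). I'll take a second view from farther forward to triangulate both and read the bolt's yaw.

Call:
arm_command:
  moves: [-4,1,0,0,1,-4,1,0,0,1,-2,1,0,0,1,0,0,0,0,1,0,0,0,0,1]

```text
time_s: 2.2
tool_pos: [0.5316, 0.2126, 0.2013]
ee_rot: [0.183, 0.983, 0.0, -0.0]
force: [-1.7, 0.7, -0.3]
gripper_width: 0.0854
finger_force: 0.0
```

Run:
```python
from h import *
import pickle
s=read_state();f=cams.grab_frame("wrist");cv2.imwrite("pics/w2.png",f[...,::-1])
pickle.dump(s,open("w2.pkl","wb"));print(s["tool_pos"],s["ee_rot"],s["time_s"])
C2=cam("wrist",s)
b=proj(C2,np.array([.568,.221,.065]));h=proj(C2,np.array([.451,.201,.032]));print(b,h)
o=np.zeros((600,800,3),np.uint8)
def crop(img,c,w,k,x,y):
    c0=np.clip(np.array(c,int)-w//2,0,[640-w,400-w]);print(c0)
    o[y:y+w*k,x:x+w*k]=cv2.resize(img[c0[1]:c0[1]+w,c0[0]:c0[0]+w],None,fx=k,fy=k,interpolation=2)
w1=cv2.imread("pics/w1.png")
crop(f[...,::-1],b,100,4,0,0);crop(f[...,::-1],h,100,4,400,0)
crop(w1,(378,308),50,4,0,400);crop(w1,(312,207),50,4,200,400)
cv2.imwrite("pics/c2.png",o)
```

```text
[0.53157311 0.21261276 0.20129346] [ 1.83311264e-01  9.83054862e-01  2.92345535e-06 -3.45464427e-04] 2.2
[341.0342468  220.46944905] [270.79452324  97.1956827 ]
[291 170]
[220  47]
[353 283]
[287 182]
```

View pics/c2.png

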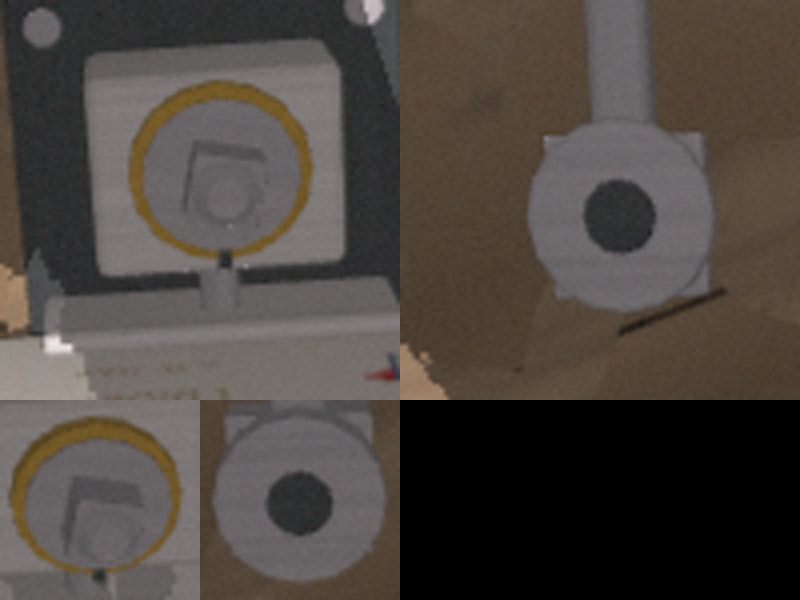

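In the close-ups, the flange centre is at (346.1,212.7) in w2 and (377.1,307.5) in w1, and the bolt top is at (347.2,219.7) and (379,317). The wrench cap is at (275,100.7) and (311.8,206.6). The bolt's base edge is tilted about 0.16 rad in the image.

Run:
```python
from h import *
import pickle
s1,s2=[pickle.load(open(f"w{i}.pkl","rb")) for i in(1,2)]
C1,C2=cam("wrist",s1),cam("wrist",s2)
for n,a,b,z in(("flange",(377.1,307.5),(346.1,212.7),.05),("tip",(379,317),(347.2,219.7),.065),("cap",(311.8,206.6),(275,100.7),.032)):
    print(n,tri([C1,C2],[a,b]),plane(C1,a,z).round(4),plane(C2,b,z).round(4))
cr=lambda x,y:(291+x/4,170+y/4)
P=[plane(C2,cr(*q),.05)[:2] for q in((193,141),(266,153),(262,228),(184,208))]
for i in range(4):
    d=P[(i+1)%4]-P[i];print("bolt edge",np.linalg.norm(d).round(4),np.arctan2(d[1],d[0]).round(3))
print(np.mean(P,0))
P=[plane(C2,cr(*q),.036)[:2] for q in((86,67),(338,67))];d=P[1]-P[0];print("block",np.arctan2(d[1],d[0]))
w=cv2.imread("pics/w1.png");g=w.max(2)
m=np.zeros_like(g);m[32:122,288:330]=(g[32:122,288:330]<45)
n,l,st,ct=cv2.connectedComponentsWithStats(m);i=1+st[1:,4].argmax();print(st[i])
ys,xs=np.where(l==i);vx,vy,x0,y0=cv2.fitLine(np.c_[xs,ys].astype(np.float32),2,0,.01,.01).ravel()
A=[plane(C1,(x0+vx/vy*(y-y0),y),.02)[:2] for y in(40,115)]
d=A[1]-A[0];print("grip yaw",np.arctan2(d[1],d[0]),A)
c=plane(C1,(311.8,206.6),.032)[:2];d=c-(A[0]+A[1])/2;print("yaw via cap",np.arctan2(d[1],d[0]))
R2=R.from_quat(s2["ee_rot"]).as_matrix();print("tool x",R2[:,0],"y",R2[:,1])
```

```text
flange (array([0.56868177, 0.2268535 , 0.04790926]), [6.511998803083702e-06, 6.511998803104704e-06]) [0.5673 0.227  0.05  ] [0.568  0.2269 0.05  ]
tip (array([0.57123919, 0.22590429, 0.05939369]), [4.5456564398138393e-05, 4.545656439810754e-05]) [0.5672 0.2262 0.065 ] [0.5692 0.2262 0.065 ]
cap (array([0.45489755, 0.20301056, 0.0292235 ]), [3.980796694607869e-05, 3.9807966946058704e-05]) [0.4541 0.2034 0.032 ] [0.455  0.2033 0.032 ]
bolt edge 0.0166 1.033
bolt edge 0.0178 -0.389
bolt edge 0.0184 -2.203
bolt edge 0.0159 2.662
[0.57111993 0.22719269]
block 1.2020117300777742
[ 296   33   24   89 1874]
grip yaw -0.3482797077399531 [array([0.31558352, 0.2529633 ]), array([0.37500075, 0.23139009])]
yaw via cap -0.3422599636656883
tool x [-9.32793723e-01  3.60410056e-01  6.80292773e-04] y [ 3.60410060e-01  9.32793961e-01 -1.20907207e-04]
```

The bolt is at (0.568, 0.2265) with yaw about -0.5, and the wrench is at (0.4545, 0.203) with yaw -0.344. Measured heights agree with the text. I'll go to the neck.

Call:
arm_command:
  moves: [4,-1.3,0,-0.025,1,4,-1.3,0,0,1,3.4,-1.2,0,0,1,0,0,4,0,1,0,0,4,0,1,0,0,4,0,1,0,0,4,0,1,0,0,2,0,1,0,0,0,0,1,0,0,0,0,1]

```text
time_s: 3.5
tool_pos: [0.4129, 0.216, 0.0226]
ee_rot: [0.171, 0.985, 0.0, 0.001]
force: [-0.5, -0.4, 0.4]
gripper_width: 0.0854
finger_force: 0.0
```

Run:
```python
from h import *
s=read_state();f=cams.grab_frame("wrist");cv2.imwrite("pics/w3.png",f[...,::-1])
Rm=R.from_quat(s["ee_rot"]).as_matrix();print(s["tool_pos"],Rm[:,0],s["force"])
t=np.array([.4121,.2184,.003])-s["tool_pos"];print("tool-axis cm",(Rm.T@t*100).round(2))
```

```text
[0.41291564 0.21599782 0.02260526] [-0.9412445   0.33772285 -0.00143678] [-0.46659552 -0.44812761  0.36469674]
tool-axis cm [0.16 0.2  1.96]
```

View pics/w3.png

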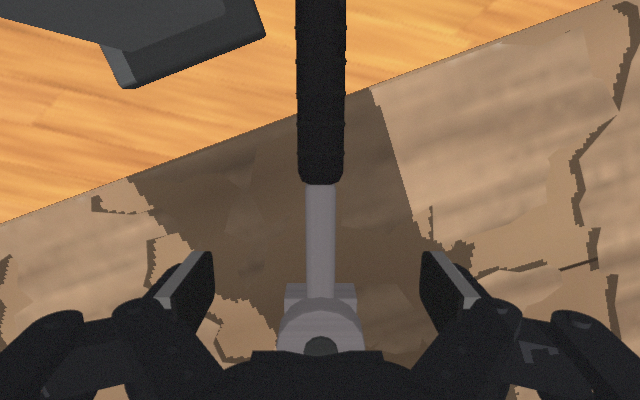

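The neck is centred between the fingers (column ~320) and aligned. Now I go down and grasp.

Call:
arm_command:
  moves: [0.1,0.1,0.9,0,1,0,0,0.9,0,1,0,0,0,0,0.4,0,0,0,0,0.1,0,0,0,0,0,0,0,0,0,0,0,0,0,0,0,0,0,0,0,0]
  squeeze: 100

```text
time_s: 4.55
tool_pos: [0.4121, 0.2171, 0.0037]
ee_rot: [0.171, 0.985, 0.0, 0.0]
force: [-1.7, 1.3, 5.9]
gripper_width: 0.0111
finger_force: 99.6
```

Call:
arm_command:
  moves: [0,0,-1,0,0,0,0,-2,0,0,0,0,-2,0,0,0,0,-2,0,0,0,0,-2,0,0,0,0,0,0,0,0,0,0,0,0]

```text
time_s: 5.42
tool_pos: [0.4112, 0.2168, 0.0922]
ee_rot: [0.172, 0.985, -0.0, -0.001]
force: [-0.2, -0.1, -6.4]
gripper_width: 0.0114
finger_force: 98.3
```

Run:
```python
from h import *
import pickle
s=read_state();f=cams.grab_frame("wrist")[...,::-1];pickle.dump(s,open("w4.pkl","wb"))
g=cams.grab_frame("side")[...,::-1]
cv2.imwrite("pics/w4.png",f);cv2.imwrite("pics/s4.png",g)
o=np.zeros((600,800,3),np.uint8);o[:400,:640]=f;o[400:600,:]=0
c=cv2.resize(g[110:210,190:340],None,fx=3,fy=3,interpolation=2);o[300:600,350:800]=c
cv2.imwrite("pics/c4.png",o);print(s["tool_pos"],s["gripper_width"])
```

```text
[0.41115851 0.21681246 0.09217441] 0.011445502455349664
```

View pics/c4.png

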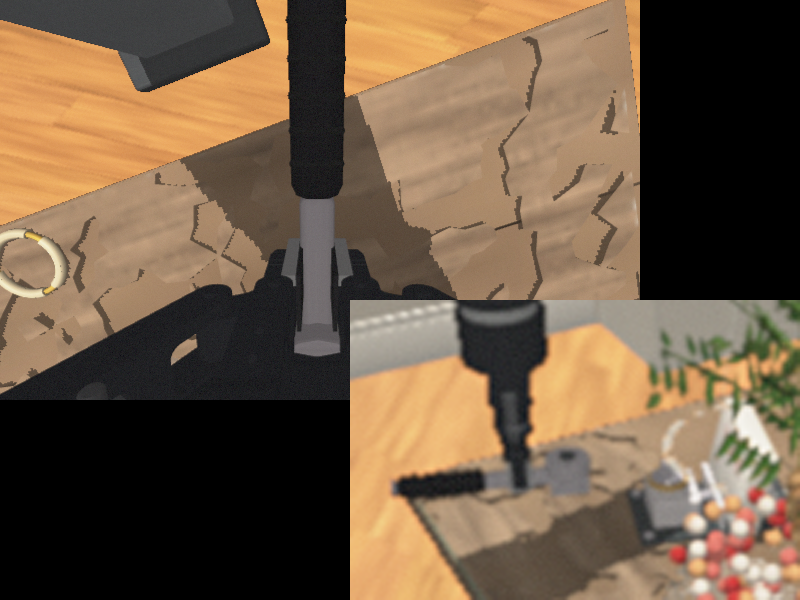

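The wrench is held level (6 N weight) with its axis along the tool. I carry it over the bolt with a small roll.

Call:
arm_command:
  moves: [-2,1.4,0,0,0,-2,1.4,0,0,0,-2,1.4,0,0,0,-2,1.4,0,0,0,-2,1.3,0,0,0,0,0,0,0.08,0,0,0,0,0.075,0,0,0,0,0,0,0,0,0,0,0]

```text
time_s: 6.65
tool_pos: [0.529, 0.248, 0.0928]
ee_rot: [0.247, 0.969, -0.0, -0.0]
force: [-0.1, 0.2, -5.9]
gripper_width: 0.0114
finger_force: 98.6
```

Run:
```python
from h import *
s=read_state();f=cams.grab_frame("wrist")[...,::-1];t=cams.grab_frame("top")[...,::-1];g=cams.grab_frame("side")[...,::-1]
cv2.imwrite("pics/t5.png",t)
Rm=R.from_quat(s["ee_rot"]).as_matrix();y=-Rm[:,0];print(s["tool_pos"],"yaw",np.arctan2(y[1],y[0]))
h=np.array(s["tool_pos"])+.0446*y;print("head est",h)
d=np.array([.5685,.2265,0])-h;print("correction tool cm",(Rm.T@d*100).round(2))
o=np.zeros((600,800,3),np.uint8);o[:300,:480]=cv2.resize(f,(480,300),interpolation=3)
o[300:600,:400]=cv2.resize(t[140:215,190:290],None,fx=4,fy=4,interpolation=2)
o[300:600,400:]=cv2.resize(g[120:195,240:340],None,fx=4,fy=4,interpolation=2)
cv2.imwrite("pics/c5.png",o)
```

```text
[0.52897805 0.24803421 0.09276919] yaw -0.4981869979709695
head est [0.56815693 0.22672283 0.09274162]
correction tool cm [-0.05  0.    9.27]
```

View pics/c5.png

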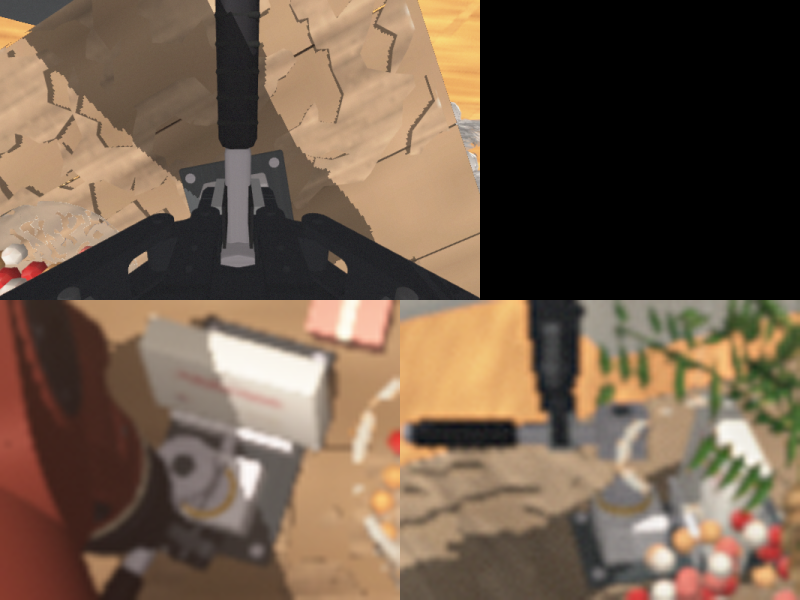

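The top view shows the held cap's hole near (235.8,181.3). I'll compare it with the bolt in that same camera, then descend.

Run:
```python
from h import *
T=cam("top");print(plane(T,(235.7,181.2),.121),plane(T,(241.7,186.5),.049),plane(T,(250.3,228.3),.032))
S=cam("side");print("hole side",tri([T,S],[(235.7,181.2),(240+622/4-100,120+108/4)]))
```

```text
[0.5667806  0.22668475 0.121     ] [0.56675661 0.22508066 0.049     ] [0.4520711  0.20256175 0.032     ]
hole side (array([0.56887102, 0.22591638, 0.12080165]), [0.0021886931220620213, 0.0021886931220622356])
```

Agreement is within 1.6 mm, so I descend.

Call:
arm_command:
  moves: [0,0,1,0,0,0,0,1,0,0,0,0,0.4,0,0,0,0,0.4,0,0,0,0,0.3,0,0,0,0,0,0,0]

```text
time_s: 7.55
tool_pos: [0.5293, 0.2481, 0.0622]
ee_rot: [0.247, 0.969, -0.0, -0.0]
force: [-0.4, 0.2, -6.1]
gripper_width: 0.0116
finger_force: 98.6
```

Call:
arm_command:
  moves: [0,0,0.3,0,0,0,0,0.3,0,0,0,0,0.2,0,0,0,0,0.1,0,0,0,0,0,0,0]

```text
time_s: 8.18
tool_pos: [0.5294, 0.2482, 0.0539]
ee_rot: [0.247, 0.969, 0.0, 0.0]
force: [-2.6, -0.3, -0.2]
gripper_width: 0.0111
finger_force: 99.4
```

It is seated: height 0.0539 against 0.0537 expected, and the flange now carries the weight. I open partway, straddling the handle, and slide back to the grip and down 12 mm.

Call:
arm_command:
  moves: [0,0,0.05,0,0,0,0,0,0,0.2,0,0,0,0,0.55,0,0,0,0,0.55,0,0,0,0,0.55,0,0,0,0,0.55]

```text
time_s: 8.93
tool_pos: [0.5294, 0.2481, 0.0528]
ee_rot: [0.247, 0.969, 0.0, 0.0]
force: [0.3, -0.6, 0.4]
gripper_width: 0.0473
finger_force: 0.0
```

Call:
arm_command:
  moves: [2,0,0,0,0.55,2,0,0.4,0,0.55,2,0,0.4,0,0.55,0.5,0,0.4,0,0.55,0,0,0,0,0.55,0,0,0,0,0.55]

```text
time_s: 9.68
tool_pos: [0.4728, 0.2791, 0.041]
ee_rot: [0.247, 0.969, 0.0, 0.0]
force: [0.2, 0.7, -0.1]
gripper_width: 0.0469
finger_force: 0.0
```

Run:
```python
from h import *
s=read_state();f=cams.grab_frame("wrist")[...,::-1];g=cams.grab_frame("side")[...,::-1];t=cams.grab_frame("top")[...,::-1]
o=np.zeros((600,800,3),np.uint8);o[:300,:480]=cv2.resize(f,(480,300),interpolation=3)
o[300:600,:400]=cv2.resize(t[140:215,190:290],None,fx=4,fy=4,interpolation=2)
o[300:600,400:]=cv2.resize(g[130:205,240:340],None,fx=4,fy=4,interpolation=2)
cv2.imwrite("pics/c6.png",o);cv2.imwrite("pics/w6.png",f)
print(s["tool_pos"],s["force"],s["gripper_width"])
```

```text
[0.47280844 0.27909524 0.04100852] [ 0.20853117  0.74658539 -0.06138901] 0.046911479655875506
```

View pics/c6.png

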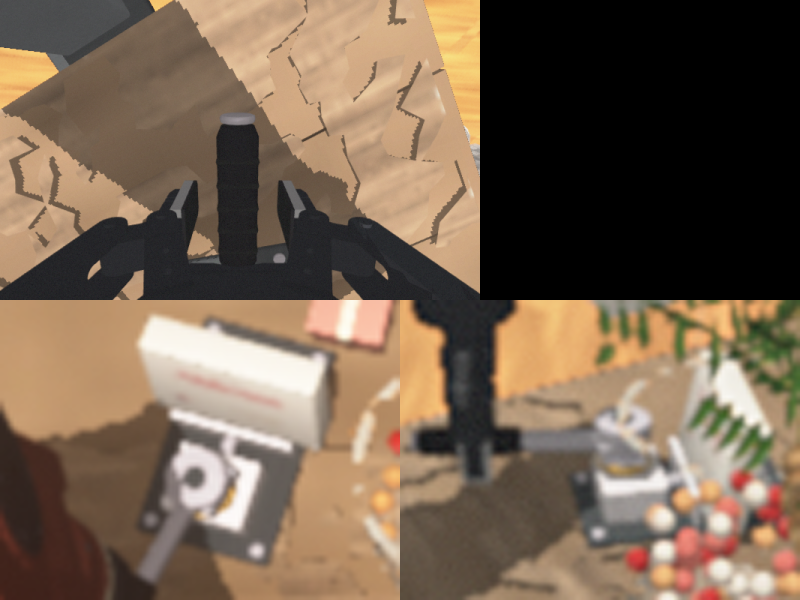

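The wrench is fully seated: cap at the expected pixel, neck level, fingers straddling the grip. I take up the gap toward +tool y, which is clockwise.

Call:
arm_command:
  moves: [0,0.4,0,0,0.55,0,0.4,0,0,0.55,0,0.4,0,0,0.55,0,0.2,0,0,0.55,0,0,0,0,0.55]

```text
time_s: 10.45
tool_pos: [0.479, 0.2917, 0.0408]
ee_rot: [0.247, 0.969, 0.0, -0.0]
force: [0.5, -0.8, -0.2]
gripper_width: 0.047
finger_force: 0.0
```

Call:
arm_command:
  moves: [-0.04,0.27,0,0.025,0.55,-0.04,0.27,0,0.025,0.55,-0.04,0.27,0,0.025,0.55,0,0,0,0,0.55]

```text
time_s: 10.95
tool_pos: [0.4842, 0.2981, 0.0408]
ee_rot: [0.284, 0.959, 0.0, 0.0]
force: [0.6, -0.2, -0.6]
gripper_width: 0.0472
finger_force: 0.0
```

Call:
arm_command:
  moves: [-0.04,0.27,0,0.025,0.55,-0.04,0.27,0,0.025,0.55,0,0,0,0,0.55]

```text
time_s: 11.32
tool_pos: [0.4879, 0.3022, 0.0408]
ee_rot: [0.308, 0.952, 0.0, 0.0]
force: [-0.8, 0.1, 0.9]
gripper_width: 0.0469
finger_force: 0.0
```

Call:
arm_command:
  moves: [-0.04,0.27,0,0.025,0.55,-0.04,0.27,0,0.025,0.55,0,0,0,0,0.55]

```text
time_s: 11.7
tool_pos: [0.4915, 0.306, 0.0407]
ee_rot: [0.331, 0.944, -0.0, -0.0]
force: [-1.1, -0.0, 0.5]
gripper_width: 0.0467
finger_force: 0.4
```

Run:
```python
from h import *
f=cams.grab_frame("wrist")[...,::-1];t=cams.grab_frame("top")[...,::-1]
o=np.zeros((300,800,3),np.uint8);o[:300,:480]=cv2.resize(f,(480,300),interpolation=3)
o[:300,400:]=cv2.resize(t[140:215,190:290],None,fx=4,fy=4,interpolation=2)
cv2.imwrite("pics/c7.png",o)
```

```text
(no output)
```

View pics/c7.png

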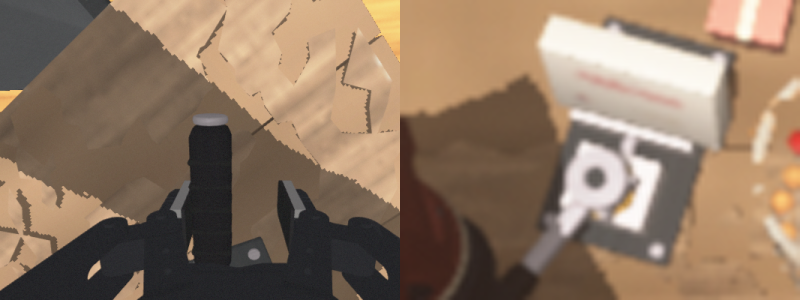

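The left finger is now just touching the grip and the wrench follows, still inside the socket play. I continue.

Call:
arm_command:
  moves: [-0.04,0.27,0,0.025,0.55,-0.04,0.27,0,0.025,0.55,0,0,0,0,0.55]

```text
time_s: 12.18
tool_pos: [0.4955, 0.3095, 0.0406]
ee_rot: [0.355, 0.935, -0.0, -0.0]
force: [-2.6, -2.2, 1.7]
gripper_width: 0.047
finger_force: 1.7
```

Call:
arm_command:
  moves: [-0.02,0.16,0,0.015,0.55,-0.02,0.16,0,0.015,0.55,0,0,0,0,0.55]

```text
time_s: 12.55
tool_pos: [0.4979, 0.3115, 0.0407]
ee_rot: [0.369, 0.929, -0.0, -0.0]
force: [-4.6, -3.7, -0.6]
gripper_width: 0.047
finger_force: 2.4
```

Call:
arm_command:
  moves: [-0.02,0.16,0,0.015,0.55,-0.02,0.16,0,0.015,0.55,0,0,0,0,0.55]

```text
time_s: 12.92
tool_pos: [0.5002, 0.3133, 0.0405]
ee_rot: [0.383, 0.924, -0.001, -0.0]
force: [-4.4, -4.5, 0.1]
gripper_width: 0.0466
finger_force: 3.1
```

Call:
arm_command:
  moves: [-0.02,0.16,0,0.015,0.55,-0.02,0.16,0,0.015,0.55,0,0,0,0,0.55]

```text
time_s: 13.3
tool_pos: [0.5027, 0.3152, 0.0405]
ee_rot: [0.397, 0.918, -0.001, -0.0]
force: [-4.5, -5.7, 0.4]
gripper_width: 0.0471
finger_force: 3.3
```

Call:
arm_command:
  moves: [-0.03,0.22,0,0.02,0.55,-0.03,0.22,0,0.02,0.55,0,0,0,0,0.55]

```text
time_s: 13.68
tool_pos: [0.5063, 0.3178, 0.0404]
ee_rot: [0.415, 0.91, -0.001, -0.0]
force: [-4.7, -4.8, 0.2]
gripper_width: 0.0466
finger_force: 3.3
```

Call:
arm_command:
  moves: [-0.03,0.22,0,0.02,0.55,-0.03,0.22,0,0.02,0.55,0,0,0,0,0.55]

```text
time_s: 14.05
tool_pos: [0.51, 0.3202, 0.0404]
ee_rot: [0.433, 0.901, -0.001, -0.0]
force: [-5.0, -5.9, -0.1]
gripper_width: 0.047
finger_force: 3.4
```

Call:
arm_command:
  moves: [-0.03,0.22,0,0.02,0.55,-0.02,0.16,0,0.015,0.55,0,0,0,0,0.55]

```text
time_s: 14.42
tool_pos: [0.5132, 0.3221, 0.0404]
ee_rot: [0.449, 0.894, -0.001, -0.0]
force: [-4.0, -5.8, 0.6]
gripper_width: 0.0468
finger_force: 3.5
```

Call:
arm_command:
  moves: [-0.03,0.22,0,0.02,0.55,-0.02,0.16,0,0.015,0.55,0,0,0,0,0.55]

```text
time_s: 14.8
tool_pos: [0.5166, 0.3239, 0.0404]
ee_rot: [0.464, 0.886, -0.001, -0.0]
force: [-5.4, -5.2, 0.1]
gripper_width: 0.0472
finger_force: 3.6
```

Call:
arm_command:
  moves: [-0.03,0.22,0,0.02,0.55,-0.02,0.16,0,0.015,0.55,0,0,0,0,0.55]

```text
time_s: 15.18
tool_pos: [0.5199, 0.3256, 0.0403]
ee_rot: [0.48, 0.877, -0.001, -0.0]
force: [-4.9, -5.8, 0.0]
gripper_width: 0.0475
finger_force: 3.6
```

Call:
arm_command:
  moves: [-0.03,0.22,0,0.02,0.55,-0.02,0.16,0,0.015,0.55,0,0,0,0,0.55]

```text
time_s: 15.55
tool_pos: [0.5234, 0.3272, 0.0403]
ee_rot: [0.495, 0.869, -0.001, -0.0]
force: [-4.6, -5.6, 0.7]
gripper_width: 0.0472
finger_force: 3.7
```

Call:
arm_command:
  moves: [-0.03,0.22,0,0.02,0.55,-0.02,0.16,0,0.015,0.55,0,0,0,0,0.55]

```text
time_s: 15.92
tool_pos: [0.5268, 0.3287, 0.0403]
ee_rot: [0.51, 0.86, -0.001, -0.0]
force: [-5.9, -6.6, 0.8]
gripper_width: 0.047
finger_force: 3.7
```

Call:
arm_command:
  moves: [-0.03,0.22,0,0.02,0.55,-0.02,0.16,0,0.015,0.55,0,0,0,0,0.55]

```text
time_s: 16.3
tool_pos: [0.5304, 0.33, 0.0402]
ee_rot: [0.525, 0.851, -0.001, -0.0]
force: [-5.2, -6.0, 0.3]
gripper_width: 0.0468
finger_force: 3.7
```

Call:
arm_command:
  moves: [-0.03,0.22,0,0.02,0.55,-0.02,0.16,0,0.015,0.55,0,0,0,0,0.55]

```text
time_s: 16.68
tool_pos: [0.534, 0.3312, 0.0402]
ee_rot: [0.54, 0.842, -0.001, -0.0]
force: [-5.0, -6.2, 0.6]
gripper_width: 0.0469
finger_force: 3.8
```

```bash
python3 -c "
from h import *
s=read_state();print(np.round(s['joint_pos'],2));f=cams.grab_frame('wrist')[...,::-1];cv2.imwrite('pics/w8.png',f)
g=f.max(2);
for y in(180,210,250):
    print(y,''.join('#' if v<45 else '.' for v in g[y,200:440:4]))"
```

```text
[ 0.35  0.25 -0.1   1.23 -0.    1.49]
180 .............#..........###.................................
210 .............##############.................................
250 .............##############................##...............
```

Call:
arm_command:
  moves: [-0.03,0.22,0,0.02,0.55,-0.02,0.16,0,0.015,0.55,0,0,0,0,0.55]

```text
time_s: 17.1
tool_pos: [0.5379, 0.3324, 0.0403]
ee_rot: [0.554, 0.832, -0.001, -0.0]
force: [-4.7, -5.2, 0.3]
gripper_width: 0.0471
finger_force: 3.4
```

Call:
arm_command:
  moves: [-0.015,0.11,0,0.01,0.55,-0.015,0.11,0,0.01,0.55,0,0,0,0,0.55]

```text
time_s: 17.48
tool_pos: [0.5405, 0.3332, 0.0406]
ee_rot: [0.563, 0.827, -0.0, -0.0]
force: [-3.8, -4.4, 0.5]
gripper_width: 0.0469
finger_force: 2.3
```

The force is falling, so it is breaking over. One more tiny step.

Call:
arm_command:
  moves: [-0.015,0.11,0,0.01,0.55,-0.005,0.05,0,0.005,0.55,0,0,0,0,0.55]

```text
time_s: 17.85
tool_pos: [0.5421, 0.3337, 0.0407]
ee_rot: [0.569, 0.822, -0.0, 0.0]
force: [-1.7, -4.4, -0.6]
gripper_width: 0.047
finger_force: 2.1
```

Call:
arm_command:
  moves: [-0.01,0.11,0,0.01,0.55,-0.005,0.05,0,0.005,0.55,0,0,0,0,0.55]

```text
time_s: 18.23
tool_pos: [0.5433, 0.3339, 0.0405]
ee_rot: [0.575, 0.818, -0.001, -0.0]
force: [-4.3, -6.4, -0.2]
gripper_width: 0.0471
finger_force: 2.9
```

Force went through the drop and is just rising at the end of the break-over: it has clicked. I back off and centre.

Call:
arm_command:
  moves: [0.03,-0.4,0,-0.02,0.55,0.03,-0.4,0,-0.02,0.55,0.03,-0.4,0,-0.02,0.55,0,-0.4,0,-0.02,0.55,0,-0.4,0,0,0.55,0,0,0,0,0.7,0,0,0,0,0.7]

```text
time_s: 19.1
tool_pos: [0.5252, 0.3278, 0.0411]
ee_rot: [0.542, 0.841, 0.0, 0.0]
force: [0.3, -0.3, 0.5]
gripper_width: 0.0598
finger_force: 0.0
```

Run:
```python
from h import *
s=read_state();print(s["force"],s["gripper_width"])
f=cams.grab_frame("wrist")[...,::-1];t=cams.grab_frame("top")[...,::-1];g=cams.grab_frame("side")[...,::-1]
o=np.zeros((600,800,3),np.uint8);o[:300,:480]=cv2.resize(f,(480,300),interpolation=3)
o[300:600,:400]=cv2.resize(t[140:215,190:290],None,fx=4,fy=4,interpolation=2)
o[300:600,400:]=cv2.resize(g[130:205,240:340],None,fx=4,fy=4,interpolation=2)
cv2.imwrite("pics/c9.png",o)
```

```text
[ 0.25838908 -0.346354    0.48113123] 0.05982356198775826
```

View pics/c9.png

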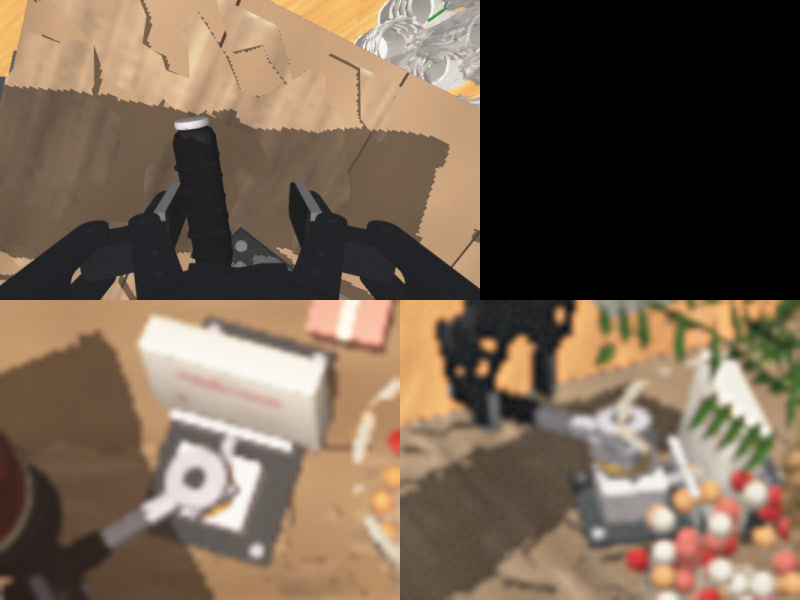

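The wrench sits seated on the bolt, with the handle nearer the left finger. I centre a little, open wide, and lift away.

Call:
arm_command:
  moves: [0,-0.4,0,0,1,0,-0.4,0,0,1,0,0,0,0,1,0,0,-1,0,1,0,0,-2,0,1,0,0,-3,0,1,0,0,-4,0,1,0,0,-4,0,1,2,0,-2,0,1,4,0,0,0,1,0,0,0,0,1,0,0,0,0,1]

```text
time_s: 20.75
tool_pos: [0.4931, 0.3788, 0.2017]
ee_rot: [0.541, 0.841, 0.0, 0.0]
force: [0.3, -0.5, 0.1]
gripper_width: 0.0856
finger_force: 0.0
```

Run:
```python
from h import *
s=read_state();print(s["force"],s["tool_pos"],s["time_s"])
t=cams.grab_frame("top")[...,::-1];g=cams.grab_frame("side")[...,::-1]
o=np.zeros((600,800,3),np.uint8)
o[:,:400]=cv2.resize(t[130:280,190:290],None,fx=4,fy=4,interpolation=2)
o[:300,400:]=cv2.resize(g[130:205,240:340],None,fx=4,fy=4,interpolation=2)
o[300:550,400:]=cv2.resize(g,(400,250))
cv2.imwrite("pics/c10.png",o)
```

```text
[ 0.25054306 -0.54580879  0.07867979] [0.49306667 0.37875939 0.20171672] 20.75
```

View pics/c10.png

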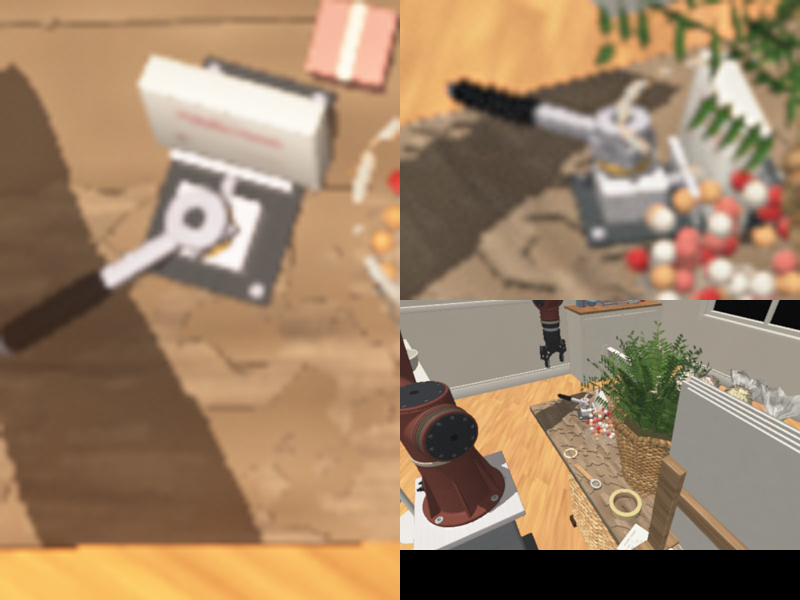

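The wrench is seated level on the bolt, the arm is clear, and the bystanders are untouched. I hand the job in.

```bash
python3 -c "
from bench import sign_off;print(sign_off())"
```

```text
the job is handed in; nothing more can be done
None
```

I handed the job in at about 21 s: the wrench is fully down on the bolt and turned clockwise until the push force dropped by more than half and began to rise again (the click), then released and left there. The last views show it sitting level with nothing else disturbed; I saw no verdict from the judging.

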